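# Lock the lift-out board back into the bench deck

### The job

Put the loose grey board back into the bench deck: angle its hooked tongue down into the groove under the aluminium rail's lip, then lower the board flat so that the joint locks, side edges even with the rail's ends, and let go. Find the groove gently by feel, without forcing the board against the deck, and leave the bottle, cup, dish and timer around it where they are.

Things in the scene. Friction and masses are not known exactly. Their poses are not given: they have to be found in the camera images.
- board_grip (a point): grasp point in the orange upright fin on the loose grey board: fin 14 mm thick (y), 50 long (x), 40 high; the point is in its middle, 24 mm above the board's top. Axes are the board's: x towards the tongue, y along it, z out of the top. Board 0.3 kg, 92 (x) by 104 (y) by 14 mm thick without the tongue; at the start it lies level on its foot and hook, underside 4.5 mm above the worktop.
- board_edge (a point): point E, lower corner of the board's tongue-side edge, midway: x +42, z -38 mm from board_grip, same axes. Side profile in mm from E: board x -92..0, z 0..14; neck of the tongue (black) x 0..4, z 2..7; hook x 3..16, z -4.5..7, so it reaches 4.5 below the underside; rubber foot x -92..-80, z -4.5..0.
- board_tongue (a point): point on the outer face of the tongue's hook, level with the board's underside and midway along: x +16, z 0 mm from E, same axes.
- deck: bench deck, fixed, 172 mm deep (x) by 124; origin on its underside, 90 mm behind the front edge, on the middle line; z up, x level from the open front to the groove. From the front: grey floor, top 7.5 mm above the origin, x -90..-28; aluminium groove rail, 116 long (y), centred; rear board. The rail is clamped anywhere within 15 mm in x of its middle setting: not measured, feel or see it; rigid.
- deck_mid (a point): fixed to the deck, x 22, z 12 mm from its origin, deck axes: where the rail's point D lies at middle setting. Rail profile in mm from D: ridge x -36..0, top z 0; pocket behind it x 0..19, floor z -9; lip above the pocket from x 11, z 9.5..14; pocket's back wall x 19. Locked, E is at D (3 mm play either way in x), underside on the ridge, foot on the floor, hook in the pocket under the lip.
- deck_lip (a point): fixed to the deck, x 11, z 9.5 mm from deck_mid: where the lip's lower front edge lies at the rail's middle setting (true one up to 15 mm either way in deck x). The hook passes between ridge and lip only with the board tilted, tongue end low: 15 degrees at least, 25 to 35 is roomy; E reaches D as the board is lowered flat.
- stain_violet: amber dropper bottle with black cap, 44 mm round, 108 mm high, left of the deck; origin at the centre of its underside
- specimen_cup: specimen cup with red lid, 62 mm round, 72 mm high, left of the deck, beside the microscope; origin at the centre of its underside
- petri_dish: small white culture dish, 60 mm round, 14 mm high, right of the board; origin at the centre of its underside
- timer: white timer, 64x60x19 mm, in front of the sink; origin at the centre of its underside

How it is judged:
By the outcome, as a careful person would: the job done as asked, in the order asked, and still so for the second after the job is handed in, with the robot touching nothing.
It also fails if it takes over 51 s, if anything falls off the work surface, if the arm or the gripper's body presses on something with over 40 N, if the wrist force passes 120 N, or if a joint passes its speed limit or range.

### The arm

A 7-joint arm with a two-finger parallel gripper is mounted at the origin on a cart in front of the work surface, level with it; the furniture and walls round the work are solid. World frame = base frame: x ahead of the robot, y to its left, z up, the work surface at z = 0. Lengths are in m, angles in rad, forces in N, time in s.
With the tool pointing down it reaches from about 0.425 to 0.925 m from the base axis. Payload 6.8 kg.
Tool frame: the origin (TCP) lies at the very end of the fingers, on their centre line; the grasp point (between the pads) lies 19 mm behind it (tcp_to_grasp is the distance from the TCP to the grasp point, in m); z points along the fingers, y is the direction in which the jaws open and shut (so a half turn about z gives the same grasp; the last joint's range is limited). The gripper opens to 85 mm and grips with 20 to 120 N. Pads are 22 mm wide; open, the fingers measure 114 mm over their backs; the gripper's body (76 mm by 85 mm) begins 54 mm behind the grasp point. The pads swing forward as they close: fully open they stand 13 mm farther back than shut.
Start: joints at [1.025, 0.477, 0.022, 1.555, -0.011, 1.109, -0.083], TCP at [0.286, -0.611, 0.231] pointing down, gripper open.
Joint ranges: [-2.96, 2.96], [-0.34, 2.1], [-1.41, 1.46], [0.24, 2.44], [-1.37, 4.51], [0.17, 1.92], [-2.96, 2.96]. Speed limits (rad/s): [2.39, 2.39, 3.14, 3.14, 3.14, 3.14, 3.14].

### API

Orientations are given as a unit quaternion [w, x, y, z].
In Python, from station import * gives the robot as it stands.
- The arm moves only by the tool apply_moves, never from a script. Its argument "increments" is one flat list of numbers, 5 for each row, row after row: the finger opening in mm, from 0 to 85.4, then the shift along the tool's x, y, z in mm, then the turn about the tool's z in degrees. In form: [claw, tx, ty, tz, roll, claw, tx, ty, tz, roll, ...]. A call has 1 to 12 rows; each row shifts and turns the pose as measured when the row begins, along the tool's axes as they then stand; what a row does not reach is not made up. A row lasts 1/8 s, in which the tool goes at most 62.5 mm and 10.7 degrees, less where a joint would pass 70% of its speed; a pose out of reach is approached as far as the arm can. A call with a gripper value outside its range is refused whole. The fingers move at their own pace and stop on an object; "squeeze" is the grip in N (left out, the last holds). Time passes only in rows, so rows that do not move let the fingers close. It gives the time, the measured TCP pose, the force and the opening at its end, in the units of the state.
- get_obs(): the state, without advancing time (a new reading comes with each control period).
- read_camera(name): name is "side" or "top" or "wrist"; returns (picture, depth): 384x512x3 uint8, blue, green, red; 384x512 float32, m along the optical axis (not along the pixel's ray), 0 where there is no reading.
- get_calibration(name): a dict with "mtx" (3x3 intrinsics, pixels), "camera_from_world" (4x4, takes a point from world to camera coordinates); the wrist camera has in their place "T_tool_cam" (4x4, takes a point from camera to tool coordinates, whose origin is the TCP and whose axes are the flange's). Camera axes: x right, y down, z forward; pixel columns grow to the right and rows downward; lengths in m; the calibration is good to about 2 mm. A picture is of the moment at which its call begins: read the wrist's pose just before it. get_calibration takes no time and is no camera call.
- hand_in(): hands the job in, once; it reports no verdict.
Trained networks look in the newest picture that a camera, given by its name, has taken for a name from the list of things; names that differ only in an ending like _2 or _b are one class to them, and where a whole thing is asked for, a point or a joint stands for the part that bears it (a point fixed in the world has none). Each returns a list of dicts, best first, with "p" (0 to 1); they miss things now and then, are a little off and sometimes report something else, mostly with a low value. They report only what shows in the picture. A call takes as long as a camera call.
- outline_of(camera, thing): "pixels" (384x512 bool, what is visible of it) and "extent" ([centre column, centre row, width, height] in pixels, round what is visible of it).
The state is a dict: "t": time; "q": joint angles; "joint_vel": joint speeds; "joint_torque": joint torques, N m; "eef_pos": TCP position; "tool_rot": TCP orientation; "contact_force": force on the tool from outside, world axes, zero at the start; "torque": the same for the moment, N m; "gripper_width": opening from 0.0 (shut) to 1.0 (fully open).
Only numpy, scipy, OpenCV 4.12 (cv2) and the standard library are available. Lean on these libraries where they do the work, as an engineer would, in place of code of your own. Each camera call takes 0.05 s, during which the arm holds its last target.

## Working session

There is one attempt and no reset: what is moved stays moved. The work goes in short steps, Python scripts to look and compute and a tool call to move; the robot and the scene stay as the last step left them, time stands still between calls to the robot, and variables do not carry over. Pictures are saved under pics/ and viewed, and the job is handed in when it is done.

Besides the shell and the picture viewer there is one more tool, called after ">>>" as a command line: name --argument value ..., lists and objects as JSON in quotes. apply_moves: Moves the arm, as the interface text tells. Its arguments: {"type":"object","properties":{"increments":{"type":"array"},"squeeze":{"type":"number"}},"required":["increments"]}

```bash
ls; mkdir -p pics; cat > h.py <<'E'
from station import *
import numpy as np, cv2
from scipy.spatial.transform import Rotation as R
def save(n,im): cv2.imwrite('pics/'+n+'.png',im)
def w2p(name,P):
    c=get_calibration(name);T=np.array(c['camera_from_world']);K=np.array(c['mtx'])
    p=T[:3,:3]@np.array(P)+T[:3,3];u=K@p;return u[:2]/u[2]
def cloud(name,d):
    c=get_calibration(name);K=np.array(c['mtx'])
    v,u=np.mgrid[0:384,0:512]
    P=np.stack([(u-K[0,2])/K[0,0]*d,(v-K[1,2])/K[1,1]*d,d],-1)
    if name=='wrist':
        o=get_obs();T=np.array(c['T_tool_cam']);P=P@T[:3,:3].T+T[:3,3]
        q=o['tool_rot'];r=R.from_quat([q[1],q[2],q[3],q[0]]).as_matrix();return P@r.T+np.array(o['eef_pos'])
    T=np.linalg.inv(np.array(c['camera_from_world']));return P@T[:3,:3].T+T[:3,3]
E
python3 - <<'E'
from h import *
o=get_obs();print(o)
for n in ['top','side','wrist']:
    im,d=read_camera(n);save(n+'0',im);np.save(n+'0.npy',d)
for n in ['top','side']:
    for t in ['board_grip','deck','stain_violet','specimen_cup','petri_dish','timer']:
        r=outline_of(n,t)
        P=None
        print(n,t,[(round(x['p'],2),np.round(x['extent'])) for x in r[:2]])
print(get_obs()['t'])
E
```

```text
pics
{'t': 0.0, 'q': array([ 1.02491064,  0.47780378,  0.02233258,  1.55646984, -0.01152807,
        1.10933369, -0.08309974]), 'joint_vel': array([-0.00102438,  0.00152665,  0.00109887,  0.00038734,  0.00117243,
        0.00017327,  0.00075003]), 'joint_torque': array([-7.91177281e-04, -5.96459734e+01,  1.60778940e+00, -2.81204689e+01,
        1.24992180e-02,  9.30501177e-03,  6.39285463e-05]), 'eef_pos': array([ 0.28589161, -0.61078742,  0.23031536]), 'tool_rot': array([-9.07098216e-04,  9.76136347e-01,  2.17156493e-01, -2.59546669e-04]), 'contact_force': array([-1.04584624,  0.88876519,  0.13272943]), 'torque': array([-0.01265444, -0.00263751, -0.0341023 ]), 'gripper_width': 0.999103592423102}
top board_grip [(0.79, array([255., 232.,  48.,  48.]))]
top deck [(0.72, array([254., 233.,  52.,  49.])), (0.59, array([231., 164.,  48.,  63.]))]
top stain_violet [(0.78, array([160., 164.,  17.,  19.])), (0.68, array([255., 232.,  54.,  48.]))]
top specimen_cup [(0.96, array([163., 210.,  29.,  23.]))]
top petri_dish [(0.81, array([305., 207.,  20.,  20.]))]
top timer [(0.92, array([355., 207.,  31.,  23.]))]
side board_grip [(0.68, array([207., 217.,  56.,  39.])), (0.42, array([267., 191.,  63.,  36.]))]
side deck [(0.79, array([266., 190.,  65.,  34.])), (0.17, array([239., 248.,  27.,  19.]))]
side stain_violet [(0.75, array([251., 147.,  13.,  33.])), (0.5, array([206., 216.,  59.,  41.]))]
side specimen_cup [(0.81, array([215., 162.,  18.,  26.]))]
side petri_dish [(0.69, array([240., 249.,  31.,  20.]))]
side timer [(0.59, array([256., 289.,  33.,  33.]))]
0.75
```

```bash
python3 - <<'E'
from h import *
for n in ['top','side']:
    im=cv2.imread(f'pics/{n}0.png')
    b=(130,110,390,290) if n=='top' else (170,110,340,330)
    c=im[b[1]:b[3],b[0]:b[2]]
    s=3 if n=='top' else 2.7
    save(n+'0c',cv2.resize(c,None,fx=s,fy=s,interpolation=cv2.INTER_CUBIC))
    d=np.load(n+'0.npy');P=cloud(n,d)
    pts=[(255,232),(231,164),(160,164),(163,210),(305,207),(355,207)] if n=='top' else [(207,217),(266,191),(251,147),(215,162),(240,249),(256,289)]
    for u,v in pts: print(n,u,v,np.round(P[v,u],3))
    c=get_calibration(n);T=np.linalg.inv(np.array(c['camera_from_world']));print('cam at',np.round(T,3))
    print(np.array(c['mtx']))
c=get_calibration('wrist');print(c)
E
```

```text
top 255 232 [0.395 0.225 0.057]
top 231 164 [0.593 0.288 0.014]
top 160 164 [0.587 0.48  0.062]
top 163 210 [0.459 0.467 0.075]
top 305 207 [0.464 0.084 0.013]
top 355 207 [ 0.46  -0.055  0.014]
cam at [[-0.026 -0.987  0.161  0.328]
 [-1.     0.028  0.011  0.217]
 [-0.015 -0.16  -0.987  1.153]
 [ 0.     0.     0.     1.   ]]
[[410.45736467   0.         252.45064351]
 [  0.         410.45736467 191.01413662]
 [  0.           0.           1.        ]]
side 207 217 [0.403 0.208 0.02 ]
side 266 191 [0.597 0.289 0.013]
side 251 147 [0.602 0.479 0.058]
side 215 162 [0.472 0.439 0.044]
side 240 249 [0.461 0.072 0.016]
side 256 289 [ 0.465 -0.057  0.017]
cam at [[ 0.963 -0.153  0.222  0.305]
 [-0.27  -0.578  0.77  -0.566]
 [ 0.011 -0.802 -0.598  0.693]
 [ 0.     0.     0.     1.   ]]
[[373.70019433   0.         251.59948286]
 [  0.         373.70019433 188.9809097 ]
 [  0.           0.           1.        ]]
{'mtx': array([[266.13477034,   0.        , 253.86741648],
       [  0.        , 266.13477034, 191.4901537 ],
       [  0.        ,   0.        ,   1.        ]]), 'T_tool_cam': array([[-4.23598872e-04, -9.58954732e-01, -2.83558886e-01,
         7.20780997e-02],
       [ 9.99998605e-01, -8.64404886e-04,  1.42942752e-03,
         3.34521942e-04],
       [-1.61586597e-03, -2.83557885e-01,  9.58953761e-01,
        -1.43524262e-01],
       [ 0.00000000e+00,  0.00000000e+00,  0.00000000e+00,
         1.00000000e+00]])}
```

View pics/top0.png

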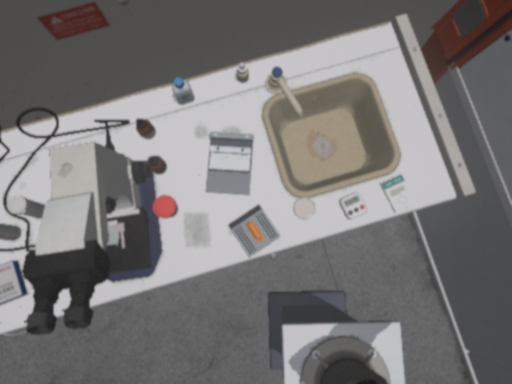

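View pics/top0c.png

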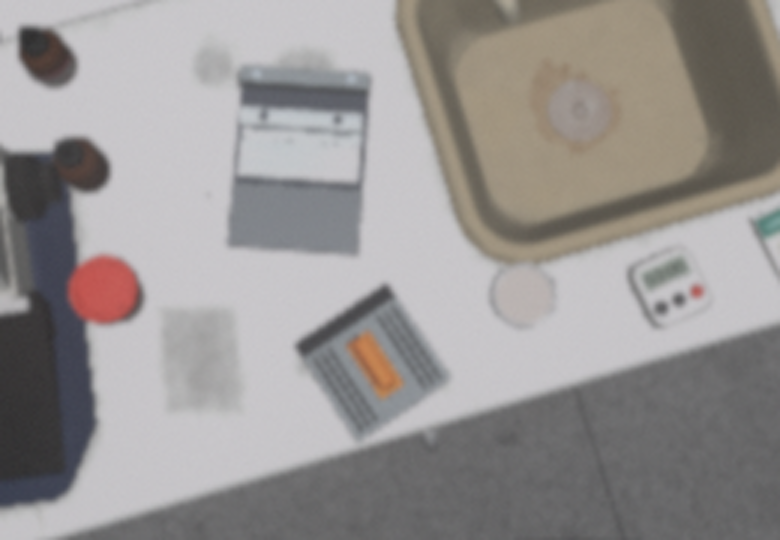

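View pics/side0c.png

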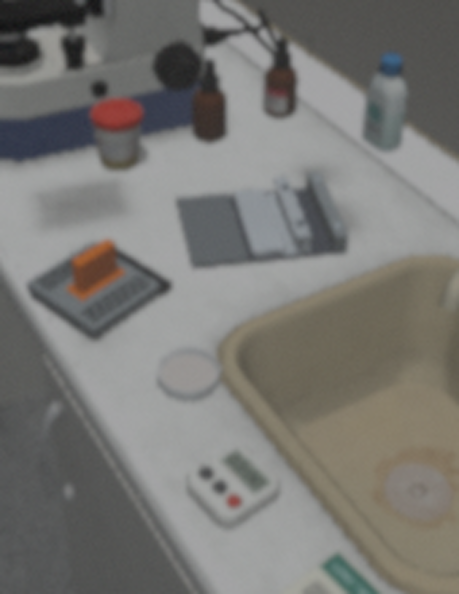

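View pics/side0.png

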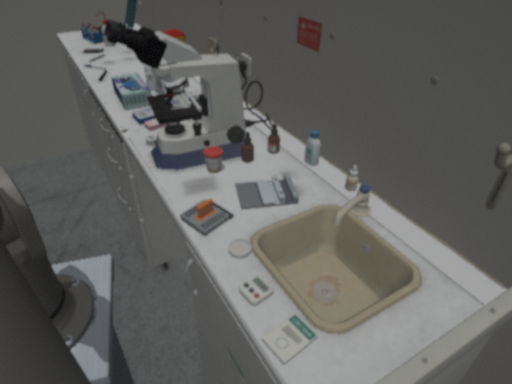

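The board is at about (0.395, 0.225), with its tongue pointing at a yaw of roughly 34°. The deck is at about (0.59, 0.29), with a yaw of roughly -4°. I'll move the wrist camera over them.

>>> apply_moves --increments '[85,45,-28,0,0,85,45,-28,0,0,85,45,-28,0,0,85,45,-28,0,0,85,45,-28,0,0,85,45,-28,0,0,85,45,-28,0,0,85,45,-28,0,0,85,9,-54,0,-2,85,9,-54,0,-2,85,9,-54,0,-2,85,9,-54,0,-2]'

```text
t: 2.25
eef_pos: [0.4559, -0.036, 0.231]
tool_rot: [0.003, 0.959, 0.283, 0.002]
contact_force: [0.2, 1.1, 0.6]
gripper_width: 0.994
```

```bash
python3 - <<'E'
from h import *
d=np.load('top0.npy');P=cloud('top',d)
im=cv2.imread('pics/top0.png')
for t in ['board_grip','deck']:
    pass
# board grey mask
m=(P[...,2]>0.008)&(P[...,2]<0.09)&(P[...,0]>0.3)&(P[...,0]<0.72)&(P[...,1]>0.12)&(P[...,1]<0.38)
n,l,s,c=cv2.connectedComponentsWithStats(m.astype(np.uint8))
for i in range(1,n):
    if s[i,4]>100:
        p=P[l==i];r=cv2.minAreaRect(p[:,:2].astype(np.float32)*1000);print(s[i],r)
E
```

```text
[265 120  27  72 271] ((615.0671997070312, 154.78695678710938), (216.23655700683594, 17.144699096679688), 15.896072387695312)
[210 132  43  10 293] ((672.6478881835938, 286.6390075683594), (121.4466781616211, 17.57179832458496), 84.30329895019531)
[210 146  41   9 254] ((634.669677734375, 289.739501953125), (114.66643524169922, 24.476306915283203), 85.24382781982422)
[209 157  41  15 483] ((594.2792358398438, 293.6668701171875), (115.5087661743164, 37.045448303222656), 84.44302368164062)
[206 172  28  21 150] ((544.5435180664062, 321.58734130859375), (67.91748809814453, 58.25392532348633), 57.25859832763672)
[ 228  205   53   53 1452] ((402.1391296386719, 228.91070556640625), (107.92970275878906, 103.96566009521484), 32.23463821411133)
```

>>> apply_moves --increments '[85,37,-46,0,0,85,37,-46,0,0,85,37,-46,0,0,85,37,-46,0,0,85,0,0,0,0]'

```text
t: 2.88
eef_pos: [0.4788, 0.2102, 0.2322]
tool_rot: [0.003, 0.958, 0.285, 0.005]
contact_force: [0.2, -0.9, 0.2]
gripper_width: 0.993
```

```bash
python3 - <<'E'
from h import *
o=get_obs();print(o['eef_pos'],o['tool_rot'],np.abs(o['joint_vel']).max())
im,d=read_camera('wrist');save('w1',im);np.save('w1.npy',d);P=cloud('wrist',d);np.save('w1P.npy',P)
for u,v in [(100,100),(250,300),(400,100),(256,200)]: print(u,v,np.round(P[v,u],3))
E
```

```text
[0.47878387 0.21018357 0.2321634 ] [0.00283436 0.95841255 0.28532693 0.00508774] 0.06785522840564648
100 100 [ 0.445  0.425 -0.001]
250 300 [ 0.109 -0.027 -0.268]
400 100 [ 0.707  0.033 -0.132]
256 200 [0.441 0.175 0.003]
```

View pics/w1.png

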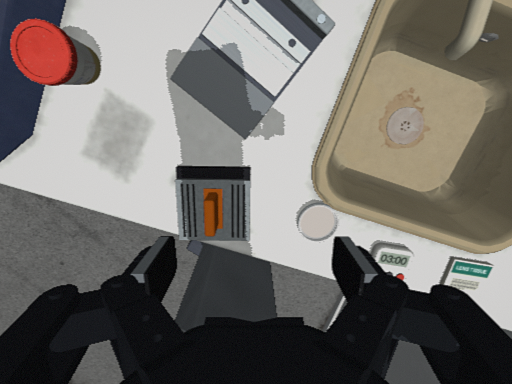

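```bash
cat >> h.py <<'E'
def ortho(im,o,z,x0,x1,y0,y1,s=2000):
    c=get_calibration('wrist');K=np.array(c['mtx']);T=np.array(c['T_tool_cam']);q=o['tool_rot']
    M=np.eye(4);M[:3,:3]=R.from_quat([q[1],q[2],q[3],q[0]]).as_matrix();M[:3,3]=o['eef_pos'];W=np.linalg.inv(M@T)
    X=np.arange(x1,x0,-1/s);Y=np.arange(y1,y0,-1/s)
    gx,gy=np.meshgrid(X,Y,indexing='ij')
    p=np.stack([gx,gy,np.full_like(gx,z)],-1)@W[:3,:3].T+W[:3,3]
    u=p@K.T;u=u[...,:2]/u[...,2:]
    return cv2.remap(im,u[...,0].astype(np.float32),u[...,1].astype(np.float32),cv2.INTER_CUBIC)
E
python3 - <<'E'
from h import *
P=np.load('w1P.npy');im=cv2.imread('pics/w1.png')
o=get_obs()
m=(P[...,2]>0.011)&(P[...,2]<0.026)&(P[...,0]>0.3)&(P[...,0]<0.5)&(P[...,1]>0.14)&(P[...,1]<0.32)
n,l,s,c=cv2.connectedComponentsWithStats(m.astype(np.uint8))
i=1+s[1:,4].argmax();p=P[l==i];print(s[i],cv2.minAreaRect(p[:,:2].astype(np.float32)*1000),np.median(p[:,2]))
mo=(im[...,2]>150)&(im[...,1]<150)&(im[...,0]<110);mo[:170]=0;mo[250:]=0
m2=mo&(P[...,2]>0.05);p=P[m2];print('fin top',m2.sum(),cv2.minAreaRect(p[:,:2].astype(np.float32)*1000),np.median(p[:,2]))
m3=(P[...,0]>0.49)&(P[...,0]<0.72)&(P[...,1]>0.2)&(P[...,1]<0.38)
save('ob',ortho(im,o,0.0185,0.31,0.49,0.14,0.32,3000))
save('od',ortho(im,o,0.012,0.49,0.70,0.20,0.38,3000))
save('of',ortho(im,o,0.0585,0.33,0.47,0.16,0.29,4000))
E
```

```text
[ 175  167   75   74 4668] ((404.728759765625, 225.25759887695312), (108.21881103515625, 103.72850799560547), 32.45064926147461) 0.01889874302145049
fin top 0 ((0.0, 0.0), (0.0, 0.0), 0.0) nan
  return _methods._mean(a, axis=axis, dtype=dtype,
  ret = ret.dtype.type(ret / rcount)
```

View pics/ob.png

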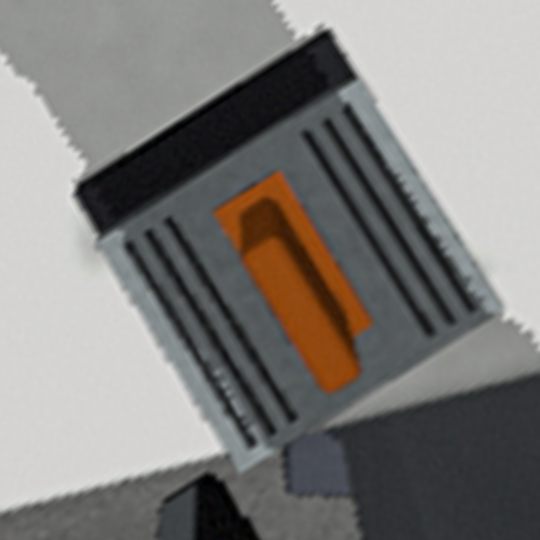

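View pics/od.png

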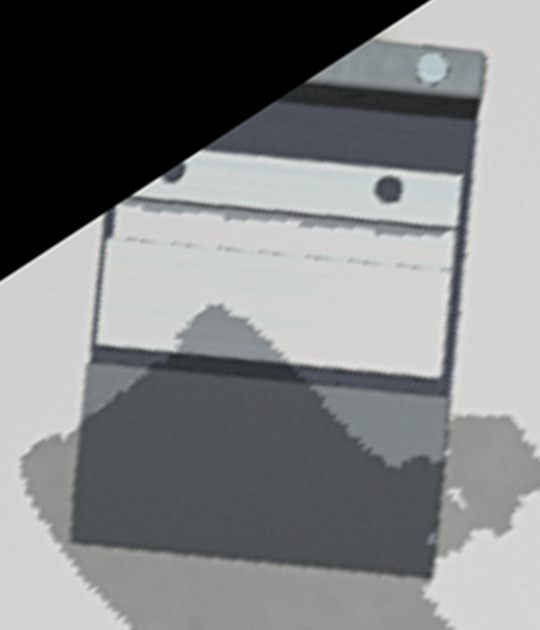

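View pics/of.png

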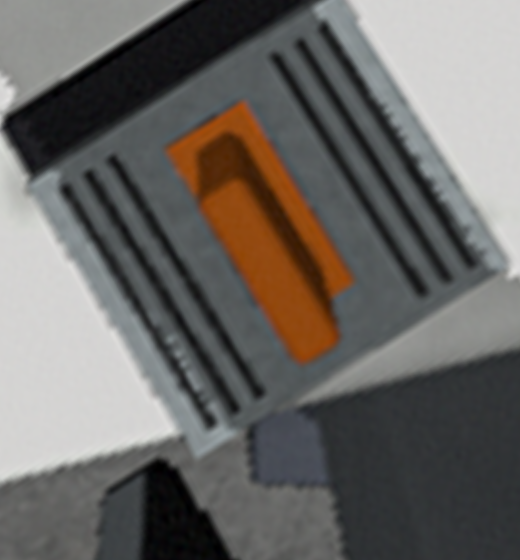

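Board yaw is about 32° and the grip point is near (0.4014, 0.2227). Deck yaw is about -5.7°. The ridge edge D is near (0.615, 0.286), so the rail looks set roughly 9 mm forward of its middle setting. I'll check this with one closer view aligned to the deck.

>>> apply_moves --increments '[85,58,-6,0,0,85,58,-6,0,0,85,0,0,18,9.7,85,0,0,18,9.7,85,0,0,18,9.7,85,0,0,18,9.7,85,0,0,0,0]'

```text
t: 3.8
eef_pos: [0.5759, 0.2654, 0.1566]
tool_rot: [0.008, 0.998, -0.069, 0.005]
contact_force: [-0.8, -0.4, 0.8]
gripper_width: 1.0
```

```bash
python3 - <<'E'
from h import *
o=get_obs();print(o['eef_pos'],o['tool_rot'],np.abs(o['joint_vel']).max())
im,d=read_camera('wrist');save('w2',im);P=cloud('wrist',d);np.save('w2P.npy',P)
save('od2',ortho(im,o,0.012,0.49,0.70,0.20,0.38,3000))
u=np.array([np.cos(np.radians(5.7)),-np.sin(np.radians(5.7))])
# height profile along deck x through mid
D=np.array([.6153,.2860]);q=(P[...,:2]-D);a=q@u;b=q@np.array([-u[1],u[0]])
for lo in np.arange(-.11,.08,.004):
    m=(a>=lo)&(a<lo+.004)&(abs(b)<.03)
    if m.sum():print(round(lo*1000),m.sum(),np.round(np.percentile(P[m][:,2],[10,50,90])*1000,1))
E
```

```text
[0.57588401 0.26544446 0.15656475] [ 0.00754845  0.99759697 -0.06866689  0.00530657] 0.031516400176690454
-110 141 [0.9 1.8 2.5]
-106 27 [2.5 8.4 9.3]
-102 152 [8.4 9.2 9.9]
-98 153 [ 8.4  9.2 10.1]
-94 160 [ 8.4  9.2 10.1]
-90 160 [ 8.5  9.3 10. ]
-86 157 [ 8.5  9.2 10.1]
-82 155 [ 8.6  9.4 10.1]
-78 171 [ 8.4  9.3 10.3]
-74 166 [ 8.5  9.4 10.4]
-70 167 [ 8.4  9.4 10.2]
-66 168 [ 8.5  9.3 10.2]
-62 172 [ 8.6  9.4 10.3]
-58 173 [ 8.5  9.4 10.1]
-54 176 [ 8.6  9.2 10.1]
-50 215 [  8.7   9.6 225.9]
-46 475 [  9.  185.3 228.5]
-42 559 [  4.8 184.7 237.3]
-38 494 [ 13.8 199.8 238.3]
-34 615 [ 13.6 194.4 237.8]
-30 4741 [200.8 242.  251.6]
-26 3129 [182.5 223.1 249.9]
-22 4323 [233.2 244.9 256.1]
-18 1635 [ 14.5 256.7 259.8]
-14 204 [13.  13.8 14.8]
-10 206 [13.1 13.9 14.8]
-6 197 [13.  13.9 14.7]
-2 251 [ 4.7  9.8 14.4]
2 198 [4.3 5.1 6. ]
6 149 [4.1 5.2 6.1]
10 182 [27.2 28.1 28.9]
14 237 [27.3 28.1 28.9]
18 244 [27.1 28.2 29.4]
22 251 [27.1 28.  29.3]
26 252 [ 4.5 20.3 28.7]
30 994 [  5.1 302.1 302.1]
34 216 [4.2 5.1 5.9]
38 224 [4.1 5.1 6.1]
42 224 [4.2 5.2 5.9]
46 217 [4.1 5.1 6. ]
50 332 [ 4.5  6.4 27.6]
54 276 [27.1 28.1 29.1]
58 278 [27.3 28.2 29. ]
62 272 [27.3 28.2 29.1]
66 184 [26.8 27.8 28.8]
70 129 [1.2 2.2 3.5]
74 235 [1.1 2.2 3.2]
78 237 [1.2 2.3 3. ]
```

View pics/w2.png

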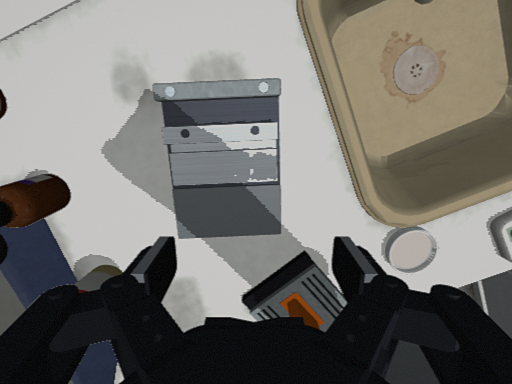

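View pics/od2.png

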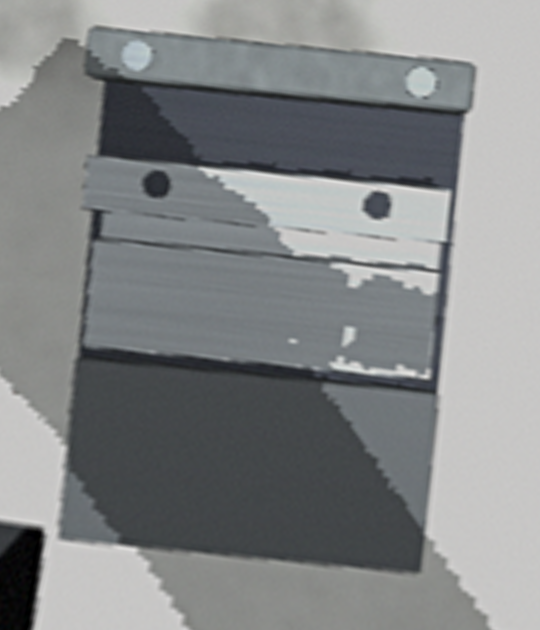

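From this closer view, D is at about (0.615, 0.2915) and the deck yaw is about -5°. The ridge line in od2 runs (95,240) to (438,268). Next I'll go back over the board.

>>> apply_moves --increments '[85,-59,23,0,0,85,-59,23,0,0,85,-59,23,0,0,85,0,0,0,-10,85,0,0,0,-10,85,0,0,0,-10,85,0,0,0,-10,85,0,0,0,0]'

```text
t: 4.85
eef_pos: [0.3941, 0.2169, 0.1635]
tool_rot: [0.01, 0.955, 0.298, 0.01]
contact_force: [-0.1, -0.3, 0.7]
gripper_width: 0.996
```

```bash
cat >> h.py <<'E'
def toolR(o):
    q=o['tool_rot'];return R.from_quat([q[1],q[2],q[3],q[0]]).as_matrix()
def to_tool(P,o=None):
    o=o or get_obs();return toolR(o).T@(np.array(P)-o['eef_pos'])*1000
def say():
    o=get_obs();M=toolR(o);print('t',o['t'],'p',np.round(o['eef_pos'],4),'yaw',round(np.degrees(np.arctan2(M[1,0],M[0,0])),2),'z',np.round(M[:,2],4),'F',np.round(o['contact_force'],1),'M',np.round(o['torque'],2),'g',round(o['gripper_width'],3))
    return o
E
python3 - <<'E'
from h import *
o=say()
im,d=read_camera('wrist');save('w3',im);P=cloud('wrist',d);np.save('w3P.npy',P)
save('ob3',ortho(im,o,0.0185,0.31,0.49,0.14,0.32,3000))
E
```

```text
t 4.85 p [0.3941 0.2169 0.1635] yaw 34.67 z [ 0.0258 -0.0128 -0.9996] F [-0.1 -0.3  0.7] M [-0.02  0.03  0.01] g 0.996
```

View pics/w3.png

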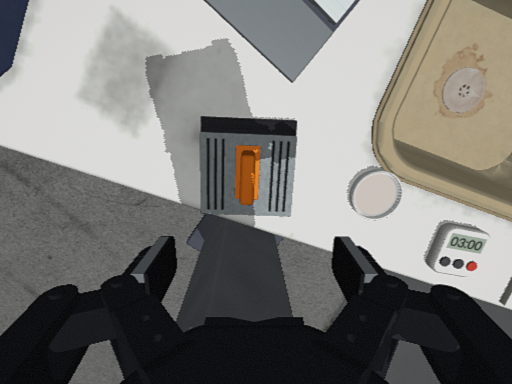

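View pics/ob3.png

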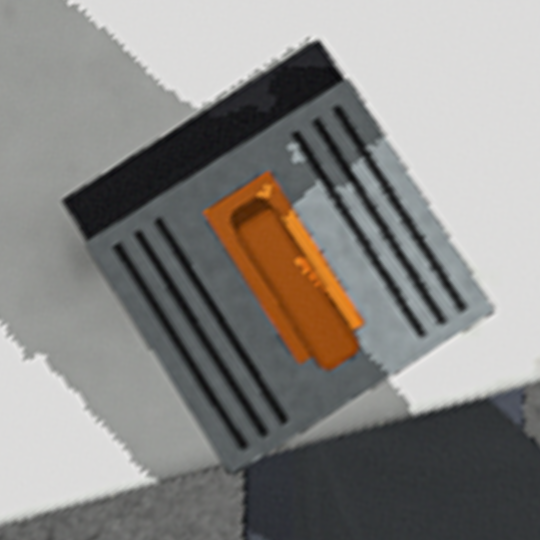

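>>> apply_moves --increments '[85,-1,-2.5,35,2.7,85,-1,-2.5,35,0,85,-1,-2.5,35,0,85,0,0,0,0]'

```text
t: 5.4
eef_pos: [0.3938, 0.2209, 0.0586]
tool_rot: [0.009, 0.963, 0.268, 0.014]
contact_force: [0.2, -0.3, 1.3]
gripper_width: 0.991
```

```bash
python3 - <<'E'
from h import *
o=say();print(to_tool([.3909,.2196,.0235],o))
E
```

```text
t 5.4 p [0.3938 0.2209 0.0586] yaw 31.11 z [ 0.0325 -0.0104 -0.9994] F [ 0.2 -0.3  1.3] M [-0.01  0.05  0.01] g 0.991
[-3.97089488 -1.32495022 34.96817391]
```

>>> apply_moves --increments '[85,-2,-1,18,-0.5,85,-2,0,17,0,85,0,0,0,0,12,0,0,0,0,12,0,0,0,0,12,0,0,0,0,12,0,0,0,0,12,0,0,0,0]' --squeeze 25

```text
t: 6.4
eef_pos: [0.3967, 0.2223, 0.0309]
tool_rot: [0.008, 0.963, 0.27, 0.02]
contact_force: [-2.8, -0.6, 3.5]
gripper_width: 0.158
```

```bash
python3 - <<'E'
from h import *
o=say();print(to_tool([.3909,.2196,.0235],o))
E
```

```text
t 6.4 p [0.3967 0.2223 0.0309] yaw 31.31 z [ 0.0437 -0.0051 -0.999 ] F [-2.8 -0.6  3.5] M [0.21 0.65 0.2 ] g 0.158
[-6.66559764 -0.90665857  7.16228305]
```

```bash
python3 - <<'E'
from h import *
o=get_obs();print(np.round(o['q'],3))
E
```

```text
[-0.385  0.45  -0.338  2.225  0.383  0.489 -2.054]
```

>>> apply_moves --increments '[12,0,0,0,0,12,0,0,-20,0,12,0,0,-20,0,12,4,-2,-20,0,12,6,-3,-20,0,12,0,0,0,0]'

```text
t: 7.15
eef_pos: [0.3969, 0.23, 0.1106]
tool_rot: [0.009, 0.963, 0.269, 0.017]
contact_force: [-0.1, 0.0, -3.1]
gripper_width: 0.158
```

```bash
python3 - <<'E'
from h import *
o=say();print(np.round(o['q'],3))
im,d=read_camera('side');save('s4',cv2.resize(im[130:290,150:330],None,fx=3.5,fy=3.5,interpolation=2))
im,d=read_camera('wrist');save('w4',im);np.save('w4P.npy',cloud('wrist',d))
E
```

```text
t 7.15 p [0.3969 0.23   0.1106] yaw 31.25 z [ 0.0375 -0.0092 -0.9993] F [-0.1  0.  -3.1] M [0.01 0.07 0.07] g 0.158
[-0.315  0.314 -0.426  2.163  0.254  0.685 -1.943]
```

View pics/s4.png

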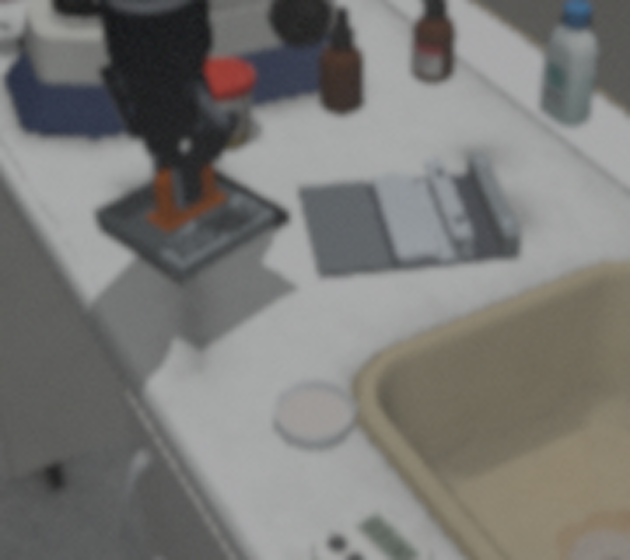

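View pics/w4.png

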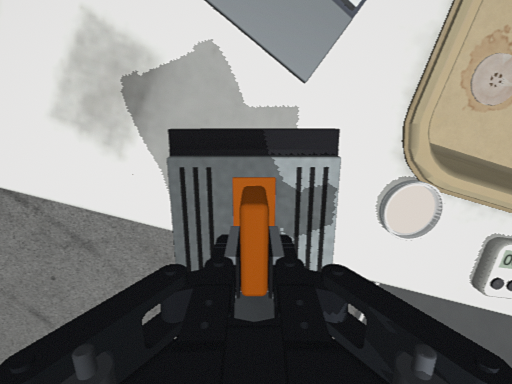

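```bash
cat >> h.py <<'E'
def boardfit(P,im,o,rows=(100,300),cols=(150,360),zmax=0.2):
    """plane fit of board top in tool frame; returns tilt about tool y (tongue low +) in world deg and tongue edge"""
    M=toolR(o);Q=(P-np.array(o['eef_pos']))@M
    g=im.astype(int);grey=(abs(g[...,2]-g[...,0])<45)&(g.max(-1)>70)
    m=np.zeros(P.shape[:2],bool);m[rows[0]:rows[1],cols[0]:cols[1]]=1
    m&=grey&(abs(Q[...,1])<.05)&(Q[...,0]>-.03)&(Q[...,0]<.075)&(Q[...,2]>-.04)&(Q[...,2]<.06)
    q=Q[m];
    for _ in range(6):
        A=np.c_[q[:,0],q[:,1],np.ones(len(q))];c,*_=np.linalg.lstsq(A,q[:,2],rcond=None)
        r=abs(q[:,2]-A@c);q=q[r<max(.0015,2*np.median(r))]
    n=M@np.array([-c[0],-c[1],1]);n/=-np.linalg.norm(n)
    n=n if n[2]>0 else -n
    xd=M[:,0];xd=xd-xd@n*n;xd/=np.linalg.norm(xd)
    print('fit n',len(q),'coef',np.round(c,4),'normal',np.round(n,3),'pitch tongue-down deg',round(-np.degrees(np.arcsin(xd[2])),2),'resid mm',np.round(1000*np.median(r),2))
    return c,n
E
python3 - <<'E'
from h import *
o=get_obs();boardfit(np.load('w4P.npy'),cv2.imread('pics/w4.png'),o)
E
```

```text
fit n 9260 coef [0.0373 0.0022 0.0112] normal [-0.001  0.029  1.   ] pitch tongue-down deg 0.8 resid mm 0.4
```

```bash
python3 - <<'E'
from h import *
o=get_obs();im=cv2.imread('pics/w4.png');c,n=boardfit(np.load('w4P.npy'),im,o)
g=im.max(-1).astype(int)
for u in (200,225,315,325):
    col=g[120:175,u];print(u,[int(x) for x in col[::1]][28:45])
K=get_calibration('wrist');T=np.array(K['T_tool_cam']);K=np.array(K['mtx'])
def hit(u,v):
    d=T[:3,:3]@np.array([(u-K[0,2])/K[0,0],(v-K[1,2])/K[1,1],1]);p=T[:3,3]
    s=(c[2]+c[0]*p[0]+c[1]*p[1]-p[2])/(d[2]-c[0]*d[0]-c[1]*d[1]);return (p+s*d)*1000
for q in [(168,157),(254,157),(340,157),(254,129),(173,262)]: print(q,np.round(hit(*q),1))
E
```

```text
fit n 9260 coef [0.0373 0.0022 0.0112] normal [-0.001  0.029  1.   ] pitch tongue-down deg 0.8 resid mm 0.4
200 [25, 30, 27, 28, 29, 27, 28, 36, 54, 86, 95, 103, 104, 103, 103, 104, 107]
225 [26, 25, 30, 29, 30, 29, 27, 35, 60, 91, 103, 106, 103, 102, 103, 102, 103]
315 [44, 43, 46, 48, 46, 42, 27, 40, 62, 124, 150, 166, 165, 165, 167, 166, 164]
325 [45, 45, 43, 45, 36, 24, 27, 35, 65, 133, 159, 174, 174, 173, 169, 169, 169]
(168, 157) [ 47.1 -50.1  12.9]
(254, 157) [47.   0.7 13. ]
(340, 157) [46.9 51.5 13.1]
(254, 129) [63.1  0.7 13.6]
(173, 262) [-21.5 -52.3  10.3]
```

The board hangs level, so friction in the grip holds its angle. The tool can't tilt, so I'll pivot the fin in the pads. The hook tip will rest lightly in the corner between the worktop and the deck's front edge while the grip follows the arc forward and up. First I'll align the board in front of the deck.

>>> apply_moves --increments '[12,40,-20,0,0,12,40,-20,0,0,12,0,0,0,9,12,0,0,0,9,12,0,0,0,9,12,0,0,0,7,12,0,0,0,0]' --squeeze 20

```text
t: 8.12
eef_pos: [0.4386, 0.2988, 0.0976]
tool_rot: [0.013, 0.999, -0.034, 0.01]
contact_force: [0.8, -0.8, -2.7]
gripper_width: 0.162
```

```bash
python3 - <<'E'
from h import *
o=say();print(to_tool([.444,.3064,.0325],o));print(np.round(o['q'],2))
im,d=read_camera('wrist');save('w5',im);P=cloud('wrist',d);boardfit(P,im,o)
E
```

```text
t 8.125 p [0.4386 0.2988 0.0976] yaw -3.88 z [ 0.0189 -0.0264 -0.9995] F [ 0.8 -0.8 -2.7] M [ 0.03  0.03 -0.  ] g 0.162
[ 3.53644951 -9.60646502 64.95331157]
[-0.52  0.43 -0.27  2.    0.21  0.74 -2.56]
fit n 8814 coef [ 0.0417 -0.0004  0.0113] normal [0.023 0.024 0.999] pitch tongue-down deg 1.21 resid mm 0.41
```

View pics/w5.png

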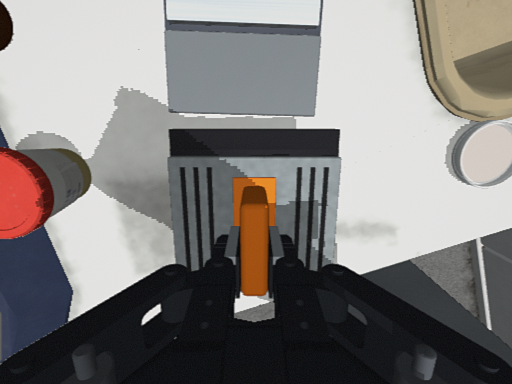

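```bash
cat >> h.py <<'E'
def rayz(u,v,z,o):
    c=get_calibration('wrist');K=np.array(c['mtx']);T=np.array(c['T_tool_cam']);M=toolR(o)
    d=M@T[:3,:3]@np.array([(u-K[0,2])/K[0,0],(v-K[1,2])/K[1,1],1]);p=M@T[:3,3]+np.array(o['eef_pos'])
    return p+(z-p[2])/d[2]*d
E
python3 - <<'E'
from h import *
o=get_obs()
a=rayz(168,112,.0075,o);b=rayz(315,116,.0075,o);print(a,b,np.linalg.norm(a-b),np.degrees(np.arctan2(b[0]-a[0],a[1]-b[1])))
print((a+b)/2)
for q in [(166.5,28),(320,34)]: print(rayz(*q,.0075,o))
E
```

```text
[0.51791487 0.36267781 0.0075    ] [0.50632699 0.23877982 0.0075    ] 0.12443870956898034 -5.343189231783961
[0.51212093 0.30072882 0.0075    ]
[0.58014234 0.3543357  0.0075    ]
[0.56872054 0.23437659 0.0075    ]
```

>>> apply_moves --increments '[12,1,-4,22,1.4,12,1,-4,22,0,12,1,-2,16,0,12,0,0,0,0]'

```text
t: 8.68
eef_pos: [0.443, 0.3059, 0.0341]
tool_rot: [0.014, 0.999, -0.042, 0.009]
contact_force: [0.1, 0.0, -3.3]
gripper_width: 0.157
```

```bash
python3 - <<'E'
from h import *
o=say();print(to_tool([.444,.3064,.0325],o));print(np.round(o['q'],2))
im,d=read_camera('wrist');save('w6',im);P=cloud('wrist',d);boardfit(P,im,o)
E
```

```text
t 8.675 p [0.443  0.3059 0.0341] yaw -4.79 z [ 0.017  -0.0279 -0.9995] F [ 0.1  0.  -3.3] M [ 0.04  0.06 -0.01] g 0.157
[ 0.87505767 -0.65524459  1.5894868 ]
[-0.56  0.54 -0.23  2.01  0.26  0.62 -2.62]
fit n 8360 coef [ 0.0414 -0.0009  0.0107] normal [0.024 0.025 0.999] pitch tongue-down deg 1.27 resid mm 0.4
```

View pics/w6.png

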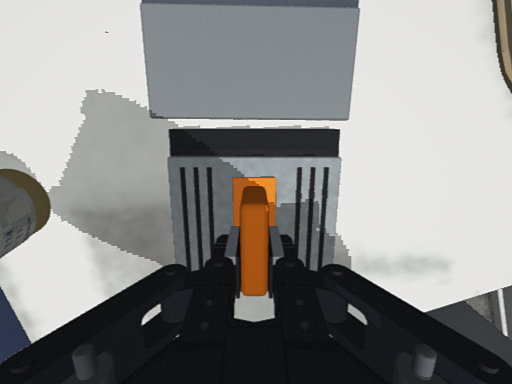

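>>> apply_moves --increments '[12,3,0,1,0,12,3,0,1,0,12,2,0,0,0]'

```text
t: 9.1
eef_pos: [0.449, 0.3061, 0.0341]
tool_rot: [0.013, 0.999, -0.042, 0.008]
contact_force: [-7.7, 1.3, -1.9]
gripper_width: 0.16
```

```bash
python3 - <<'E'
from h import *
o=say()
E
```

```text
t 9.1 p [0.449  0.3061 0.0341] yaw -4.8 z [ 0.014  -0.0271 -0.9995] F [-7.7  1.3 -1.9] M [ 0.18  1.78 -0.36] g 0.16
```

>>> apply_moves --increments '[12,3,0,-3,0,12,3,0,-3,0]'

```text
t: 9.35
eef_pos: [0.453, 0.3056, 0.0403]
tool_rot: [0.014, 0.999, -0.042, 0.006]
contact_force: [-3.2, 0.1, -4.5]
gripper_width: 0.159
```

```bash
python3 - <<'E'
from h import *
o=say()
im,d=read_camera('wrist');save('w7',im);P=cloud('wrist',d);boardfit(P,im,o)
E
```

```text
t 9.35 p [0.453  0.3056 0.0403] yaw -4.77 z [ 0.0108 -0.0279 -0.9996] F [-3.2  0.1 -4.5] M [ 0.23  0.94 -0.14] g 0.159
fit n 8681 coef [0.3406 0.0179 0.0077] normal [ 0.31  -0.017  0.951] pitch tongue-down deg 18.06 resid mm 2.05
```

View pics/w7.png

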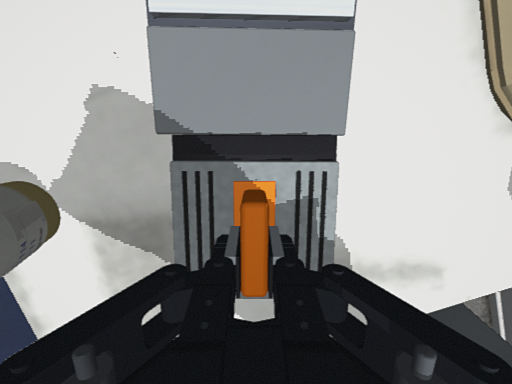

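Pivoting works, at about 3–8 N. I'll continue along the arc.

>>> apply_moves --increments '[12,3.5,0,-3,0,12,3.5,0,-3,0,12,4,0,-3,0]'

```text
t: 9.78
eef_pos: [0.4645, 0.3049, 0.0504]
tool_rot: [0.014, 0.999, -0.042, 0.006]
contact_force: [-4.2, -0.2, -4.2]
gripper_width: 0.16
```

```bash
cat >> h.py <<'E'
def bf2(P,im,o):
    M=toolR(o);Q=(P-np.array(o['eef_pos']))@M
    m=np.zeros(P.shape[:2],bool);m[168:262,178:228]=1;m[168:262,282:332]=1
    q=Q[m&(abs(Q[...,2])<.07)]
    for _ in range(8):
        A=np.c_[q[:,0],q[:,1],np.ones(len(q))];c,*_=np.linalg.lstsq(A,q[:,2],rcond=None)
        r=abs(q[:,2]-A@c);q=q[r<=max(.0012,2.5*np.median(r))]
    n=M@np.array([c[0],c[1],-1]);n/=np.linalg.norm(n);n*=np.sign(n[2])
    xd=M[:,0]-M[:,0]@n*n;xd/=np.linalg.norm(xd)
    print('fit',len(q),np.round(c,4),'pitch',round(-np.degrees(np.arcsin(xd[2])),2),'res',np.round(1000*np.median(r),2));return c
E
python3 - <<'E'
from h import *
o=say()
im,d=read_camera('wrist');save('w8',im);P=cloud('wrist',d);bf2(P,im,o)
E
```

```text
t 9.775 p [0.4645 0.3049 0.0504] yaw -4.77 z [ 0.0105 -0.028  -0.9996] F [-4.2 -0.2 -4.2] M [ 0.19  1.   -0.07] g 0.16
fit 7210 [0.3023 0.0009 0.0129] pitch 16.08 res 0.44
```

View pics/w8.png

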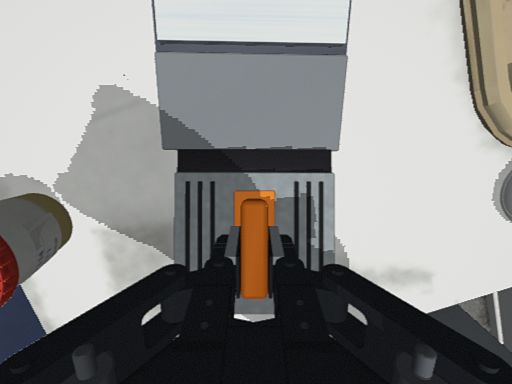

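>>> apply_moves --increments '[12,4,0,-2.5,0,12,4,0,-2.2,0,12,4,0,-2,0,12,4,0,-2,0]'

```text
t: 10.32
eef_pos: [0.4817, 0.3036, 0.0604]
tool_rot: [0.014, 0.999, -0.042, 0.006]
contact_force: [-4.6, -0.0, -3.1]
gripper_width: 0.16
```

```bash
python3 - <<'E'
from h import *
o=say()
im,d=read_camera('wrist');save('w9',im);P=cloud('wrist',d);bf2(P,im,o)
E
```

```text
t 10.325 p [0.4817 0.3036 0.0604] yaw -4.75 z [ 0.0108 -0.0283 -0.9995] F [-4.6 -0.  -3.1] M [0.12 1.21 0.06] g 0.16
fit 8193 [ 0.7336 -0.0013  0.0179] pitch 35.5 res 2.1
```

View pics/w9.png

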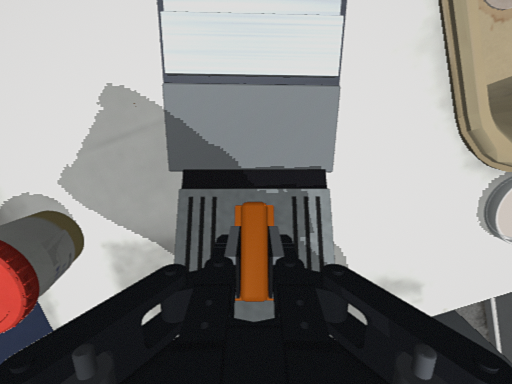

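```bash
sed -i 's/m\[168:262,178:228\]=1;m\[168:262,282:332\]=1/m[r0:258,190:224]=1;m[r0:258,286:320]=1/; s/def bf2(P,im,o):/def bf2(P,im,o,r0=200):/' h.py; python3 - <<'E'
from h import *
o=get_obs()
im,d=read_camera('wrist');P=cloud('wrist',d);c=bf2(P,im,o)
K=get_calibration('wrist');T=np.array(K['T_tool_cam']);K=np.array(K['mtx'])
def hit(u,v):
    d=T[:3,:3]@np.array([(u-K[0,2])/K[0,0],(v-K[1,2])/K[1,1],1]);p=T[:3,3]
    s=(c[2]+c[0]*p[0]+c[1]*p[1]-p[2])/(d[2]-c[0]*d[0]-c[1]*d[1]);return (p+s*d)*1000
for u,v in [(180,188),(254,188),(328,188)]: print(np.round(hit(u,v),1))
E
```

```text
fit 2964 [ 0.5846 -0.0028  0.0188] pitch 29.5 res 0.48
[ 22.9 -50.1  32.4]
[22.9  0.7 32.3]
[22.9 51.4 32.1]
```

```bash
python3 - <<'E'
from h import *
o=get_obs();im=cv2.imread('pics/w9.png')
save('w9c',cv2.resize(im[0:110,140:370],None,fx=3.4,fy=3.4,interpolation=2))
u=np.array([np.cos(np.radians(5.1)),-np.sin(np.radians(5.1))])
D=np.array([.615,.2915])
for q,z in [((254,12.5),.012),((254,74),.012),((254,84),.0075),((254,170),.0075)]:
    p=rayz(*q,z,o);print(q,np.round(p,4),'along from D',np.round((p[:2]-D)@u*1000,1))
E
```

```text
(254, 12.5) [0.6157 0.2903 0.012 ] along from D 0.8
(254, 74) [0.5798 0.2933 0.012 ] along from D -35.2
(254, 84) [0.5741 0.2937 0.0075] along from D -41.0
(254, 170) [0.5138 0.2988 0.0075] along from D -101.5
```

View pics/w9c.png

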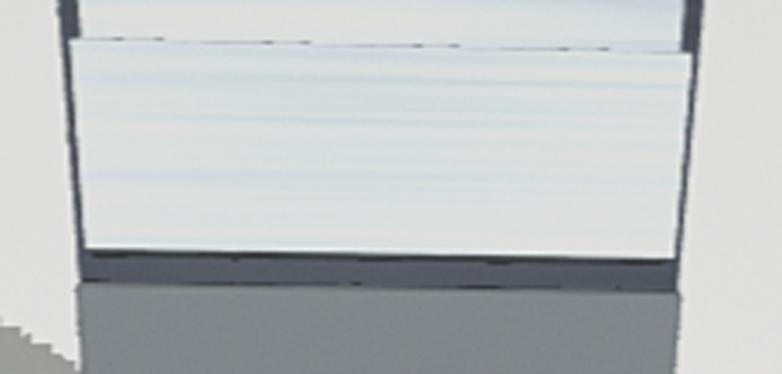

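```bash
python3 - <<'E'
from h import *
o=get_obs();say()
for a,b,z in [((165,72.9),(338.5,76.5),.012),((162,11.2),(343,15.6),.012),((164.7,83),(339,86.2),.0075)]:
    p,q=rayz(*a,z,o),rayz(*b,z,o);print(np.round((p+q)/2,4),np.linalg.norm(p-q),np.degrees(np.arctan2(q[0]-p[0],p[1]-q[1])))
# board edge yaw & mid
E
```

```text
t 10.425 p [0.4823 0.3036 0.0606] yaw -4.78 z [ 0.0116 -0.028  -0.9995] F [-4.2 -0.8 -1.2] M [-0.    0.78 -0.  ] g 0.159
[0.5794 0.2943 0.012 ] 0.1164522196718345 -5.704611476903834
[0.6152 0.2907 0.012 ] 0.11490591692157678 -5.524851178328891
[0.5737 0.2946 0.0075] 0.12083711846338206 -5.638512620414637
```

>>> apply_moves --increments '[12,-2,0,-8,0,12,0,0,-10,0.8,12,22,-0.5,0,0,12,22,-0.5,0,0,12,22,-0.5,0,0,12,20,-0.5,0,0,12,0,0,0,0]'

```text
t: 11.3
eef_pos: [0.5757, 0.2984, 0.0881]
tool_rot: [0.01, 0.999, -0.052, 0.014]
contact_force: [0.0, -0.3, -2.4]
gripper_width: 0.159
```

```bash
cat >> h.py <<'E'
D0=np.array([.6152,.2909]);U=np.array([np.cos(np.radians(5.6)),-np.sin(np.radians(5.6))]);V=np.array([-U[1],U[0]])
def rel(o):
    p=o['eef_pos'];d=p[:2]-D0;F=o['contact_force'];print('TCP rel D: along %.1f lat %.1f z %.1f | F along %.1f lat %.1f z %.1f'%(d@U*1000,d@V*1000,p[2]*1000-12,F[:2]@U,F[:2]@V,F[2]))
def edge(c,u,v):
    K=get_calibration('wrist');T=np.array(K['T_tool_cam']);K=np.array(K['mtx'])
    d=T[:3,:3]@np.array([(u-K[0,2])/K[0,0],(v-K[1,2])/K[1,1],1]);p=T[:3,3]
    s=(c[2]+c[0]*p[0]+c[1]*p[1]-p[2])/(d[2]-c[0]*d[0]-c[1]*d[1]);return (p+s*d)
E
python3 - <<'E'
from h import *
o=say();rel(o)
im,d=read_camera('wrist');save('w10',im);P=cloud('wrist',d);c=bf2(P,im,o)
E
```

```text
t 11.3 p [0.5757 0.2984 0.0881] yaw -5.89 z [ 0.0269 -0.0222 -0.9994] F [ 0.  -0.3 -2.4] M [0.05 0.03 0.04] g 0.159
TCP rel D: along -40.1 lat 3.6 z 76.1 | F along 0.0 lat -0.3 z -2.4
fit 3004 [ 0.5851 -0.0032  0.0195] pitch 28.66 res 0.49
```

View pics/w10.png

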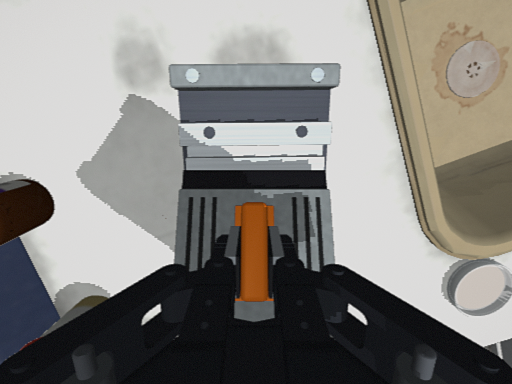

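```bash
python3 - <<'E'
from h import *
o=get_obs()
im=cv2.imread('pics/w10.png');save('w10c',cv2.resize(im[55:210,160:350],None,fx=4,fy=4,interpolation=2))
c=np.array([ 0.5851,-0.0032,0.0195]);M=toolR(o)
for q in [(181,188.3),(254.5,188.3),(328,188.3)]:
    p=M@edge(c,*q)+o['eef_pos'];d=p[:2]-D0;print(np.round(edge(c,*q)*1000,1),'top edge rel D along %.1f lat %.1f z %.1f'%(d@U*1000,d@V*1000,p[2]*1000-12))
for q,z in [((186,157.5),.012),((325,157.5),.012),((180,145),.026),((332,142),.026)]:
    p=rayz(*q,z,o);d=p[:2]-D0;print('rail',q,'along %.1f lat %.1f'%(d@U*1000,d@V*1000))
E
```

```text
[ 22.6 -49.6  32.9] top edge rel D along -17.6 lat 52.8 z 42.7
[22.6  1.  32.7] top edge rel D along -17.9 lat 2.2 z 43.8
[22.6 51.6 32.6] top edge rel D along -18.1 lat -48.4 z 45.0
rail (186, 157.5) along -2.0 lat 57.8
rail (325, 157.5) along -2.9 lat -57.9
rail (180, 145) along 9.4 lat 58.5
rail (332, 142) along 10.9 lat -58.6
```

View pics/w10c.png

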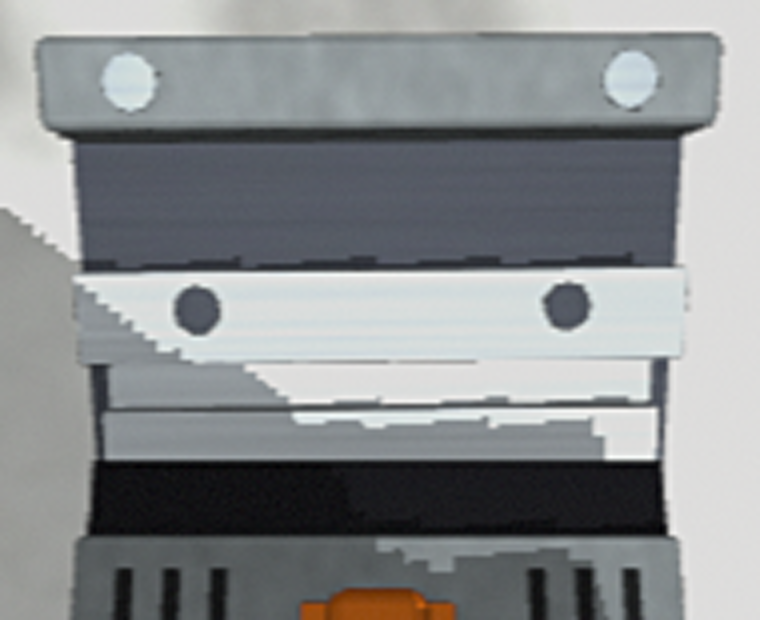

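>>> apply_moves --increments '[12,7,2,6,-0.2,12,0,0,6,0,12,0,0,2,0,12,0,0,0,0]'

```text
t: 11.85
eef_pos: [0.5796, 0.2963, 0.0731]
tool_rot: [0.011, 0.999, -0.048, 0.013]
contact_force: [-0.1, 0.3, -2.5]
gripper_width: 0.158
```

```bash
python3 - <<'E'
from h import *
o=say();rel(o);print(np.round(o['q'],2))
im,d=read_camera('wrist');save('w11',im);P=cloud('wrist',d);c=bf2(P,im,o)
save('w11c',cv2.resize(im[55:210,160:350],None,fx=4,fy=4,interpolation=2))
E
```

```text
t 11.85 p [0.5796 0.2963 0.0731] yaw -5.5 z [ 0.0242 -0.0226 -0.9995] F [-0.1  0.3 -2.5] M [ 0.07 -0.06  0.04] g 0.158
TCP rel D: along -36.0 lat 1.9 z 61.1 | F along -0.2 lat 0.2 z -2.5
[-0.42  0.62 -0.23  1.73  0.23  0.81 -2.43]
fit 2932 [ 0.5807 -0.0027  0.0185] pitch 28.63 res 0.47
```

View pics/w11c.png

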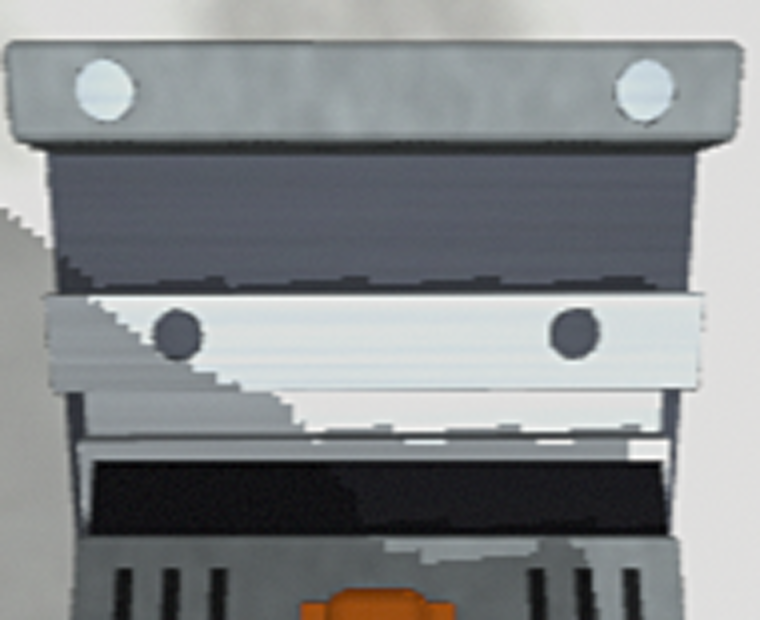

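>>> apply_moves --increments '[12,2,-1,1.5,0,12,1,0,1.5,0,12,0,0,1,0]'

```text
t: 12.28
eef_pos: [0.583, 0.2974, 0.0694]
tool_rot: [0.01, 0.999, -0.048, 0.013]
contact_force: [0.1, -0.1, -2.3]
gripper_width: 0.158
```

```bash
python3 - <<'E'
from h import *
o=say();rel(o)
E
```

```text
t 12.275 p [0.583  0.2974 0.0694] yaw -5.48 z [ 0.0248 -0.022  -0.9995] F [ 0.1 -0.1 -2.3] M [0.03 0.01 0.03] g 0.158
TCP rel D: along -32.7 lat 3.4 z 57.4 | F along 0.1 lat -0.1 z -2.3
```

>>> apply_moves --increments '[12,0,0,1,0,12,0,0,1,0]'

```text
t: 12.52
eef_pos: [0.5831, 0.2974, 0.0685]
tool_rot: [0.011, 0.999, -0.048, 0.013]
contact_force: [-5.5, -2.6, 9.2]
gripper_width: 0.157
```

```bash
python3 - <<'E'
from h import *
o=say();rel(o)
E
```

```text
t 12.525 p [0.5831 0.2974 0.0685] yaw -5.49 z [ 0.0249 -0.0223 -0.9994] F [-5.5 -2.6  9.2] M [-0.31  0.8   0.  ] g 0.157
TCP rel D: along -32.6 lat 3.3 z 56.5 | F along -5.2 lat -3.1 z 9.2
```

>>> apply_moves --increments '[12,0.5,0,-1,0,12,2,0,0,0,12,2,0,0.5,0]'

```text
t: 12.9
eef_pos: [0.5878, 0.2971, 0.069]
tool_rot: [0.01, 0.999, -0.048, 0.013]
contact_force: [-0.6, 0.1, -3.0]
gripper_width: 0.162
```

```bash
python3 - <<'E'
from h import *
o=say();rel(o)
im,d=read_camera('wrist');P=cloud('wrist',d);c=bf2(P,im,o)
E
```

```text
t 12.9 p [0.5878 0.2971 0.069 ] yaw -5.48 z [ 0.0253 -0.0218 -0.9994] F [-0.6  0.1 -3. ] M [ 0.04  0.02 -0.02] g 0.162
TCP rel D: along -27.9 lat 3.5 z 57.0 | F along -0.7 lat -0.0 z -3.0
fit 3075 [ 0.5777 -0.0015  0.0185] pitch 28.44 res 0.51
```

>>> apply_moves --increments '[12,2.5,0,1.4,0,12,2.5,0,1.4,0]'

```text
t: 13.2
eef_pos: [0.5933, 0.2962, 0.0658]
tool_rot: [0.01, 0.999, -0.048, 0.013]
contact_force: [0.7, -0.2, -1.5]
gripper_width: 0.159
```

```bash
python3 - <<'E'
from h import *
o=say();rel(o)
E
```

```text
t 13.2 p [0.5933 0.2962 0.0658] yaw -5.49 z [ 0.0251 -0.0222 -0.9994] F [ 0.7 -0.2 -1.5] M [ 0.01 -0.05 -0.03] g 0.159
TCP rel D: along -22.3 lat 3.2 z 53.8 | F along 0.7 lat -0.1 z -1.5
```

>>> apply_moves --increments '[12,1.8,0,1.2,0,12,1.8,0,1.2,0]'

```text
t: 13.45
eef_pos: [0.5973, 0.2957, 0.0631]
tool_rot: [0.011, 0.999, -0.048, 0.013]
contact_force: [0.2, 0.4, -2.2]
gripper_width: 0.161
```

```bash
python3 - <<'E'
from h import *
o=say();rel(o)
im,d=read_camera('wrist');save('w12',im);P=cloud('wrist',d);c=bf2(P,im,o)
save('w12c',cv2.resize(im[55:210,160:350],None,fx=4,fy=4,interpolation=2))
E
```

```text
t 13.45 p [0.5973 0.2957 0.0631] yaw -5.5 z [ 0.0249 -0.0223 -0.9994] F [ 0.2  0.4 -2.2] M [0.1  0.03 0.  ] g 0.161
TCP rel D: along -18.3 lat 3.0 z 51.1 | F along 0.1 lat 0.5 z -2.2
fit 2967 [ 0.5796 -0.0029  0.0186] pitch 28.55 res 0.48
```

View pics/w12c.png

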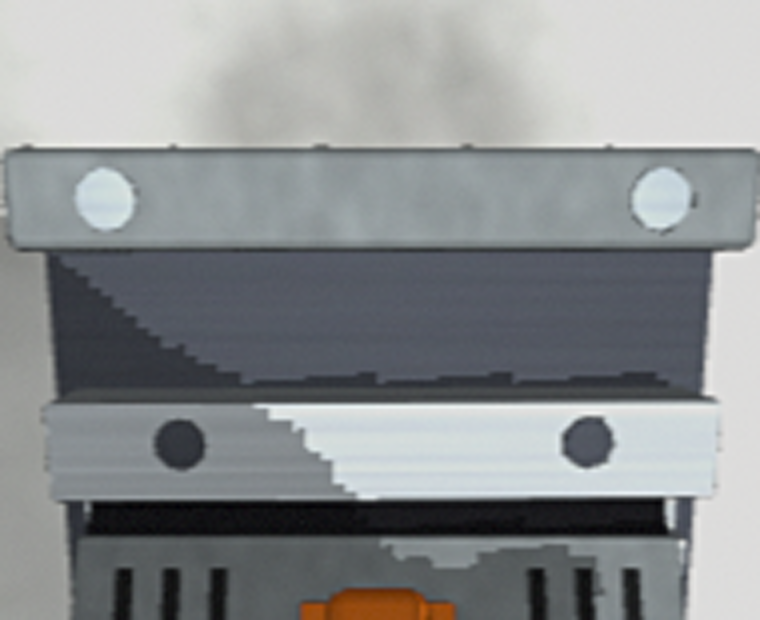

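>>> apply_moves --increments '[12,0.6,0,1.2,0,12,0.4,0,1.2,0]'

```text
t: 13.75
eef_pos: [0.5986, 0.2954, 0.0605]
tool_rot: [0.011, 0.999, -0.048, 0.013]
contact_force: [-0.2, -0.8, -3.7]
gripper_width: 0.16
```

```bash
python3 - <<'E'
from h import *
o=say();rel(o)
E
```

```text
t 13.75 p [0.5986 0.2954 0.0605] yaw -5.51 z [ 0.025  -0.0223 -0.9994] F [-0.2 -0.8 -3.7] M [-0.03  0.03 -0.03] g 0.16
TCP rel D: along -16.9 lat 2.9 z 48.5 | F along -0.1 lat -0.8 z -3.7
```

The hook is in the pocket under the lip with no side force. Now I'll flatten the board by bringing the grip back and down around the groove.

>>> apply_moves --increments '[12,-2.5,0,1.5,0,12,-2.5,0,1.5,0,12,-2.5,0,1.3,0]'

```text
t: 14.12
eef_pos: [0.5938, 0.2958, 0.0579]
tool_rot: [0.01, 0.999, -0.049, 0.016]
contact_force: [0.6, -1.7, 1.0]
gripper_width: 0.158
```

```bash
python3 - <<'E'
from h import *
o=say();rel(o)
im,d=read_camera('wrist');P=cloud('wrist',d);c=bf2(P,im,o,195)
E
```

```text
t 14.125 p [0.5938 0.2958 0.0579] yaw -5.61 z [ 0.0304 -0.0212 -0.9993] F [ 0.6 -1.7  1. ] M [-0.21 -0.49 -0.03] g 0.158
TCP rel D: along -21.8 lat 2.8 z 45.9 | F along 0.7 lat -1.7 z 1.0
fit 3346 [0.5122 0.0025 0.0178] pitch 25.26 res 0.49
```

Flattening has begun (25°) and forces are small. I'll continue.

>>> apply_moves --increments '[12,-3,0,1.5,0,12,-3,0,1.5,0,12,-3,0,1.7,0,12,-3,0,1.8,0]'

```text
t: 14.68
eef_pos: [0.5811, 0.297, 0.0506]
tool_rot: [0.01, 0.999, -0.049, 0.016]
contact_force: [1.4, -2.1, 2.2]
gripper_width: 0.16
```

```bash
python3 - <<'E'
from h import *
o=say();rel(o)
im,d=read_camera('wrist');save('w13',im);P=cloud('wrist',d);c=bf2(P,im,o,180)
E
```

```text
t 14.675 p [0.5811 0.297  0.0506] yaw -5.56 z [ 0.0307 -0.0212 -0.9993] F [ 1.4 -2.1  2.2] M [-0.28 -0.49 -0.02] g 0.16
TCP rel D: along -34.5 lat 2.7 z 38.6 | F along 1.6 lat -2.0 z 2.2
fit 4323 [0.302  0.0005 0.0147] pitch 14.93 res 0.45
```

View pics/w13.png

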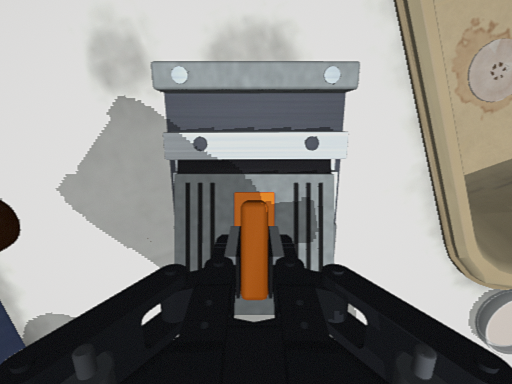

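>>> apply_moves --increments '[12,-2.8,0,2.1,0,12,-2.8,0,2.2,0,12,-2.7,0,2.4,0]'

```text
t: 15.1
eef_pos: [0.5716, 0.2977, 0.0435]
tool_rot: [0.01, 0.999, -0.049, 0.015]
contact_force: [-1.1, -2.7, 5.1]
gripper_width: 0.159
```

```bash
python3 - <<'E'
from h import *
o=say();rel(o)
im,d=read_camera('wrist');save('w14',im);P=cloud('wrist',d);c=bf2(P,im,o,175)
E
```

```text
t 15.1 p [0.5716 0.2977 0.0435] yaw -5.59 z [ 0.0294 -0.0215 -0.9993] F [-1.1 -2.7  5.1] M [-0.24 -0.11 -0.15] g 0.159
TCP rel D: along -44.0 lat 2.5 z 31.5 | F along -0.8 lat -2.8 z 5.1
fit 4717 [0.1186 0.0047 0.0131] pitch 4.96 res 0.44
```

>>> apply_moves --increments '[12,-2,0,2,0,12,-1.5,0,2,0]'

```text
t: 15.4
eef_pos: [0.5675, 0.2977, 0.0393]
tool_rot: [0.01, 0.999, -0.049, 0.015]
contact_force: [-3.0, -6.3, 16.1]
gripper_width: 0.162
```

```bash
python3 - <<'E'
from h import *
o=say();rel(o)
im,d=read_camera('wrist');save('w15',im);P=cloud('wrist',d);c=bf2(P,im,o,170)
E
```

```text
t 15.4 p [0.5675 0.2977 0.0393] yaw -5.58 z [ 0.0288 -0.0222 -0.9993] F [-3.  -6.3 16.1] M [-0.6   0.22 -0.1 ] g 0.162
TCP rel D: along -48.1 lat 2.2 z 27.3 | F along -2.4 lat -6.6 z 16.1
fit 5080 [0.0311 0.0142 0.0119] pitch 0.02 res 0.44
```

View pics/w15.png

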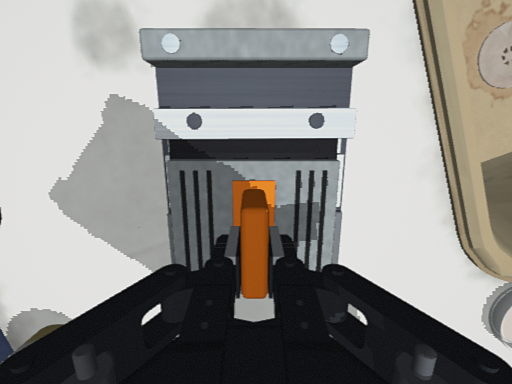

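```bash
python3 - <<'E'
from h import *
o=get_obs();im=cv2.imread('pics/w15.png')
save('w15c',cv2.resize(im[90:270,130:380],None,fx=3.2,fy=3.2,interpolation=2))
for q in [(167,160),(338.5,160),(157,137),(355,137),(170,265),(340,265)]:
    p=rayz(*q,.026,o);d=p[:2]-D0;print(q,'along %.1f lat %.1f'%(d@U*1000,d@V*1000))
E
```

```text
(167, 160) along -2.2 lat 53.2
(338.5, 160) along -2.6 lat -49.7
(157, 137) along 11.3 lat 57.8
(355, 137) along 11.0 lat -58.4
(170, 265) along -71.8 lat 57.0
(340, 265) along -73.3 lat -56.4
```

View pics/w15c.png

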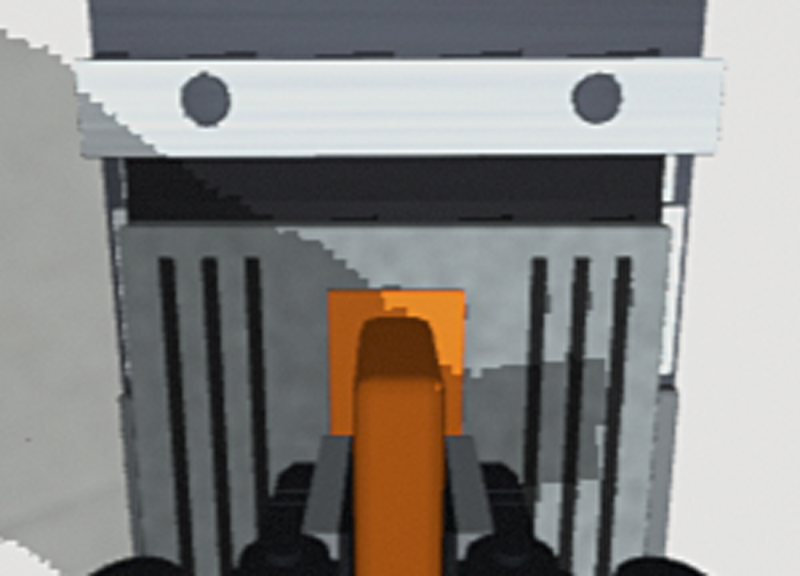

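Board is flat and captured. It sits about 2 mm left of centre and 2.4 mm towards the front of the 3 mm play, so I'll nudge it and then release.

>>> apply_moves --increments '[12,1,1,-0.8,0,12,1.5,1.2,0,0,12,0,0,0,0]'

```text
t: 15.82
eef_pos: [0.5681, 0.2971, 0.0397]
tool_rot: [0.01, 0.999, -0.048, 0.014]
contact_force: [-1.0, -1.8, 3.3]
gripper_width: 0.158
```

```bash
python3 - <<'E'
from h import *
o=say();rel(o)
im,d=read_camera('wrist');save('w16',im);P=cloud('wrist',d);c=bf2(P,im,o,170)
save('w16c',cv2.resize(im[90:270,130:380],None,fx=3.2,fy=3.2,interpolation=2))
E
```

```text
t 15.825 p [0.5681 0.2971 0.0397] yaw -5.46 z [ 0.0267 -0.0206 -0.9994] F [-1.  -1.8  3.3] M [-0.11 -0.02  0.01] g 0.158
TCP rel D: along -47.5 lat 1.6 z 27.7 | F along -0.8 lat -1.8 z 3.3
fit 5067 [0.0299 0.0057 0.0121] pitch 0.08 res 0.43
```

View pics/w16c.png

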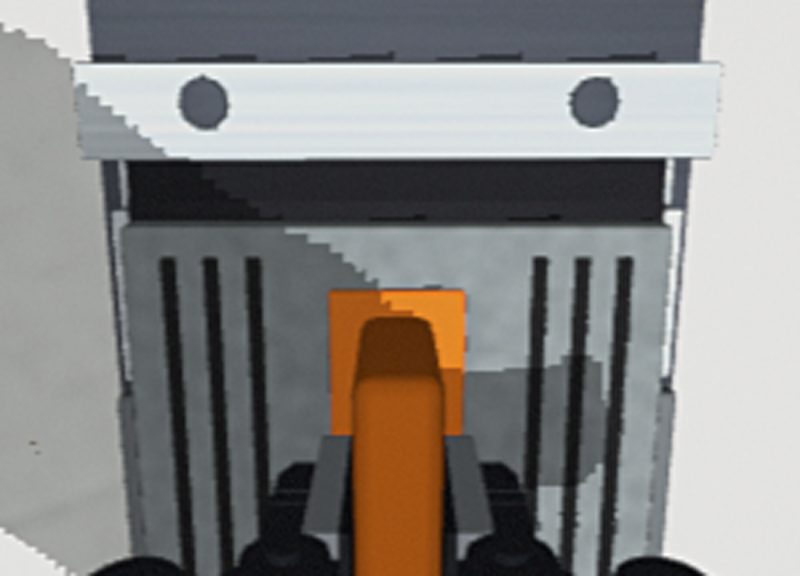

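>>> apply_moves --increments '[12,2,0.3,0,-0.2,12,0.5,0,0,0,30,0,0,0,0,40,0,0,0,0,40,0,0,0,0]'

```text
t: 16.5
eef_pos: [0.5702, 0.2961, 0.0389]
tool_rot: [0.01, 0.999, -0.046, 0.013]
contact_force: [-0.7, 0.2, 0.2]
gripper_width: 0.461
```

```bash
python3 - <<'E'
from h import *
o=say();rel(o)
im,d=read_camera('wrist');save('w17',im);P=cloud('wrist',d);np.save('w17P.npy',P)
save('w17c',cv2.resize(im[90:270,130:380],None,fx=3.2,fy=3.2,interpolation=2))
E
```

```text
t 16.5 p [0.5702 0.2961 0.0389] yaw -5.25 z [ 0.0254 -0.0214 -0.9994] F [-0.7  0.2  0.2] M [-0.02  0.02 -0.03] g 0.461
TCP rel D: along -45.3 lat 0.8 z 26.9 | F along -0.7 lat 0.1 z 0.2
```

View pics/w17c.png

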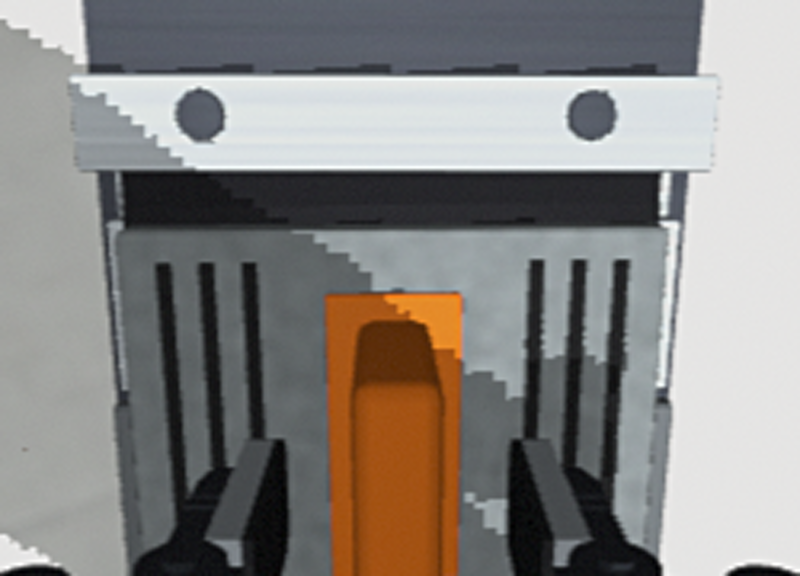

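Board is released and centred. I'll retreat straight up and inspect.

>>> apply_moves --increments '[40,0,0,-15,0,40,0,0,-25,0,40,0,0,-40,0,40,-30,0,-40,0,40,0,0,0,0]'

```text
t: 17.18
eef_pos: [0.5373, 0.3023, 0.1655]
tool_rot: [0.009, 0.999, -0.046, 0.014]
contact_force: [0.5, -0.2, -0.7]
gripper_width: 0.471
```

```bash
python3 - <<'E'
from h import *
o=say();rel(o)
im,d=read_camera('wrist');save('w18',im);P=cloud('wrist',d)
for u,v in []:pass
q=P[...,:2]-D0;a=q@U*1000;b=q@V*1000
for lo in range(-110,75,6):
    r=[]
    for bl in (-45,0+18,38):
        m=(a>=lo)&(a<lo+6)&(b>bl)&(b<bl+8)
        r.append(np.round(np.median(P[m][:,2])*1000,1) if m.sum()>3 else None)
    print(lo,r)
im2,_=read_camera('side');save('s18',cv2.resize(im2[110:320,150:340],None,fx=2.8,fy=2.8,interpolation=2))
im3,_=read_camera('top');save('t18',cv2.resize(im3[110:290,130:390],None,fx=3,fy=3,interpolation=2))
for t in ['stain_violet','specimen_cup','petri_dish','timer']:
    r=outline_of('top',t);print(t,[(round(x['p'],2),np.round(x['extent'],1)) for x in r[:1]])
E
```

```text
t 17.175 p [0.5373 0.3023 0.1655] yaw -5.27 z [ 0.0276 -0.0197 -0.9994] F [ 0.5 -0.2 -0.7] M [ 0.04 -0.02 -0.05] g 0.471
TCP rel D: along -78.7 lat 3.7 z 153.5 | F along 0.5 lat -0.2 z -0.7
-110 [np.float64(-0.7), np.float64(-1.0), np.float64(-1.0)]
-104 [np.float64(7.0), np.float64(6.9), np.float64(6.5)]
-98 [np.float64(7.2), np.float64(6.6), np.float64(6.9)]
-92 [np.float64(231.5), np.float64(189.1), np.float64(221.3)]
-86 [np.float64(238.0), np.float64(190.2), np.float64(220.1)]
-80 [np.float64(241.7), np.float64(191.9), np.float64(220.4)]
-74 [np.float64(239.3), np.float64(197.3), np.float64(218.3)]
-68 [np.float64(226.3), np.float64(243.7), np.float64(217.4)]
-62 [np.float64(25.5), np.float64(262.4), np.float64(25.5)]
-56 [np.float64(25.6), np.float64(25.2), np.float64(25.5)]
-50 [np.float64(25.7), np.float64(25.0), np.float64(25.3)]
-44 [np.float64(25.8), np.float64(25.2), np.float64(25.3)]
-38 [np.float64(25.4), np.float64(25.3), np.float64(25.4)]
-32 [np.float64(25.3), np.float64(25.5), np.float64(25.5)]
-26 [np.float64(25.5), np.float64(25.2), np.float64(25.1)]
-20 [np.float
[... 350 characters left out ...]
(25.7), np.float64(25.3), np.float64(25.2)]
22 [np.float64(25.4), np.float64(25.4), np.float64(25.3)]
28 [np.float64(2.0), np.float64(2.6), np.float64(2.5)]
34 [np.float64(2.5), np.float64(2.1), np.float64(2.3)]
40 [np.float64(2.5), np.float64(2.3), np.float64(2.2)]
46 [np.float64(2.4), np.float64(2.4), np.float64(2.3)]
52 [np.float64(22.8), np.float64(21.9), np.float64(23.0)]
58 [np.float64(25.9), np.float64(25.3), np.float64(25.9)]
64 [np.float64(25.5), np.float64(25.4), np.float64(25.6)]
70 [None, None, None]
stain_violet [(0.63, array([157.7, 165.2,  17.5,  17.1]))]
specimen_cup [(0.6, array([162.1, 207.9,  26.8,  26.2]))]
petri_dish []
timer [(0.88, array([353.9, 200.6,  26.5,  15.4]))]
```

View pics/w18.png

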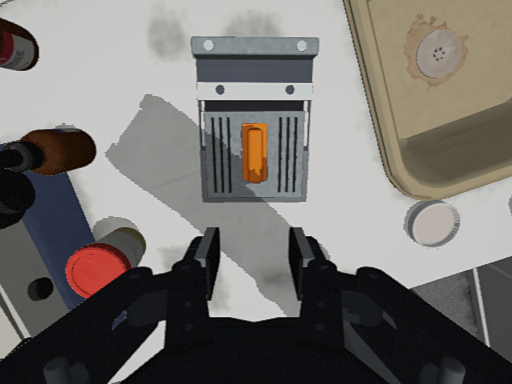

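View pics/s18.png

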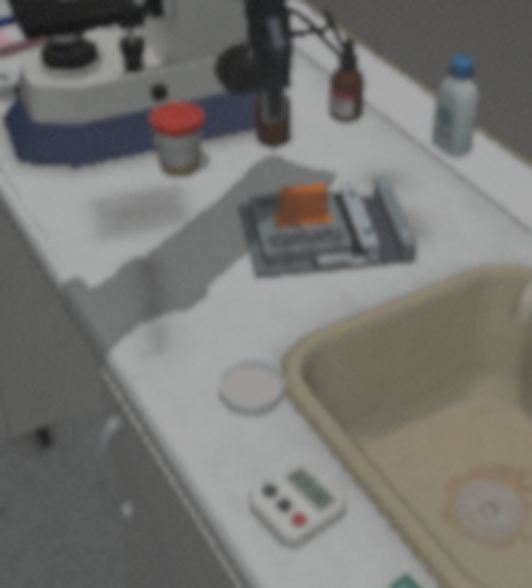

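View pics/t18.png

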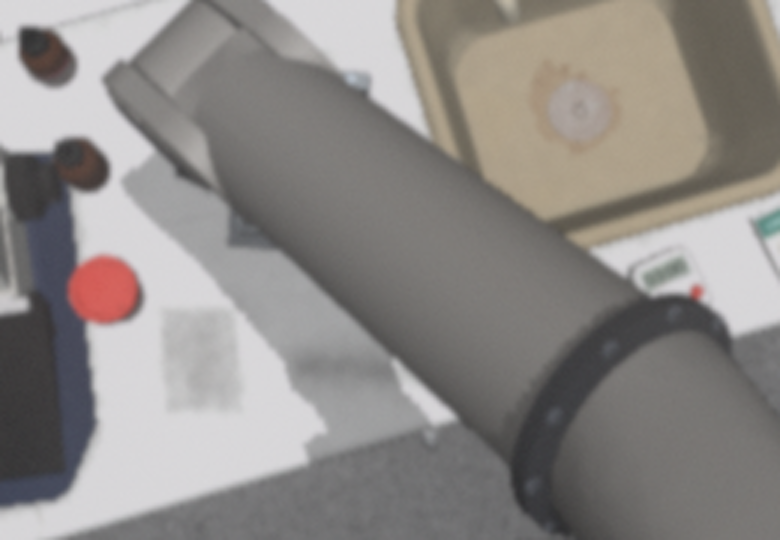

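```bash
python3 - <<'E'
from h import *
o=get_obs();im=cv2.imread('pics/w18.png')
save('o18',ortho(im,o,0.026,0.50,0.66,0.22,0.37,4500))
E
```

```text
(no output)
```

View pics/o18.png

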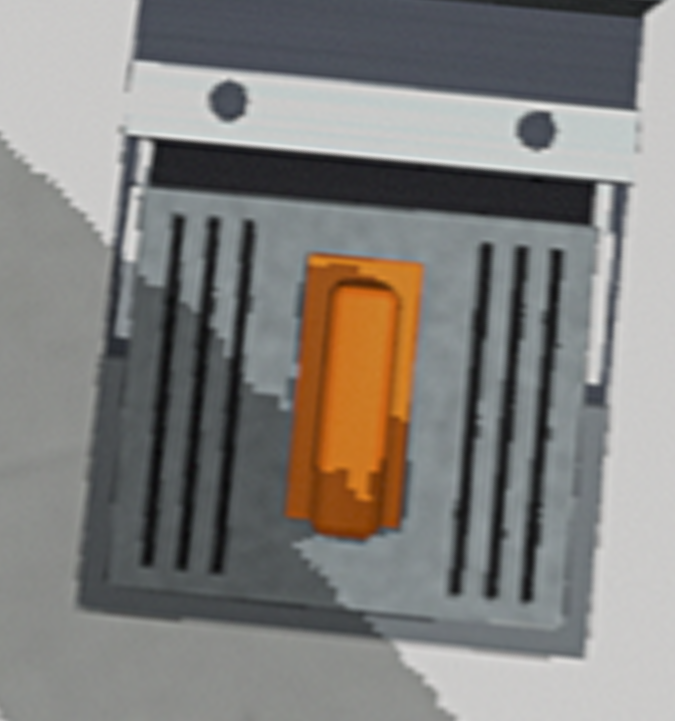

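```bash
python3 - <<'E'
from h import *
print(hand_in());say()
E
```

```text
the job is handed in; nothing more can be done
None
the job is handed in; nothing more can be done
```

The grey board is back in the deck, lying flat with its hook in the pocket under the lip. I released it, raised the arm clear, and handed the job in at about 17–18 s on the robot's clock.

**How it was done:** The tool can't tilt, so I gripped the fin and let it pivot in the pads, with the hook tip resting against the deck's front edge (about 3–8 N). That tilted the board about 29° with its tongue end low. I then:
1. felt for the ridge (one touch, about 9 N);
2. slid the hook under the lip with no contact force;
3. brought the grip back and down until the board lay flat (up to 16 N);
4. nudged it into line and opened the gripper.

**Last checks (wrist camera):**
- **Height:** the board's top is level with the lip's top, 25.3 mm against 25.3 mm.
- **Position in the groove:** the board edge is within about 0.6 mm of D, inside the 3 mm play.
- **Side edges:** it sits about 1 mm left of centre, so the gaps to the rail's ends differ by about 2 mm. It is turned about 0.5° from the rail.
- **Arm:** the measured contact force was near zero after the retreat.

**Bottle, cup, dish and timer:** in the pictures they look unmoved. In the last top view the arm hid the dish and covered part of the timer, so the network didn't report the dish and its box for the timer was cut short. Both show upright in the side picture, and the dish also shows in the wrist picture.

**What disagreed:** the first wide wrist view placed the deck about 5 mm off sideways, so I used the closer views. When I gripped the fin, the arm stopped about 7 mm too high and 7 mm too far forward, but the grip held.

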